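# Run the check ring round the bent pipe to its stop

## Robot

A 6-joint arm with a two-finger parallel gripper is mounted at the origin on a cart in front of the work surface, level with it; the furniture and walls round the work are solid. World frame = base frame: x ahead of the robot, y to its left, z up, the work surface at z = 0. Lengths are in m, angles in rad, forces in N, time in s.
With the tool pointing down it reaches from about 0.275 to 0.875 m from the base axis. Payload 12.5 kg.
Tool frame: the origin (TCP) lies on the centre line of the jaws, within the pads' length; the fingertips stand r.finger_overhang ahead of it and the grasp point (between the pads) lies 3 mm ahead of it (r.finger_overhang is the distance from the TCP to the fingertips, in m); z points along the fingers, y is the line along which they close (so a half turn about z gives the same grasp; the last joint's range is limited). The gripper opens to 85 mm and grips with 20 to 120 N. Pads are 22 mm wide; open, the fingers measure 114 mm over their backs; the gripper's body (76 mm by 85 mm) begins 54 mm behind the grasp point. The pads swing forward as they close: fully open they stand 13 mm farther back than shut.
Start: joints at [-1.427, 0.351, 1.652, -0, 1.139, -0.085], TCP at [0.125, -0.536, 0.253] pointing down, gripper open.
Joint ranges: [-2.75, 2.75], [-0.79, 2.1], [0.01, 2.65], [-1.57, 4.71], [0.07, 3.14], [-2.87, 2.87]. Speed limits (rad/s): [2.22, 2.22, 2.79, 3.14, 3.14, 3.14].

## Interface

Orientations are given as a unit quaternion [x, y, z, w].
In Python, from cell import r, optics gives the robot as it stands. The module is installed in compiled form; this text tells all that it offers. Calls block until the motion is done:
- r.move_to(position, orientation): joint-space move of the TCP to a pose.
- r.move_linear(position, rot=None, vel=0.15): straight line of the TCP; rot=None keeps the orientation; vel is the mean speed in m/s.
- r.set_joints(angles): joint-space move.
- r.set_gripper(opening, squeeze=None): opening from 0.0 (shut) to 1.0 (fully open); squeeze is the grip in N (None keeps the last); returns when the fingers have stopped.
- r.sleep(seconds).
- r.inverse_kinematics(position, orientation): joint angles nearest the present ones, or None.
- optics.get_image(name): name is "scene" or "top" or "wrist"; returns a dict with "pixels" (420x560x3 uint8, red, green, blue), "depth" (420x560 float32, m along the optical axis (not along the pixel's ray), 0 where there is no reading), "fx", "fy", "cx", "cy" (pixels), "camera_from_world" (4x4, takes a point from world to camera coordinates); the wrist camera has in their place "mount" (4x4, takes a point from camera to tool coordinates, whose origin is the TCP and whose axes are the flange's). Camera axes: x right, y down, z forward; pixel columns grow to the right and rows downward; lengths in m; the calibration is good to about 2 mm. A picture is of the moment at which its call begins: read the wrist's pose just before it.
A pose or a line that the arm cannot do raises r.PlanningError and nothing moves.
- r.hand_in(): hands the job in; it is judged then, once.
Readings, each from a call of its own:
- r.current_t(): time.
- r.current_q(): joint angles.
- r.current_qvel(): joint speeds.
- r.current_effort(): joint torques, N m.
- r.current_tool_pos(): TCP position.
- r.current_ee_rot(): TCP orientation.
- r.current_contact_force(): force on the tool from outside, world axes, zero at the start.
- r.current_torque(): the same for the moment, N m.
- r.current_opening(): opening from 0.0 (shut) to 1.0 (fully open).
- r.current_finger_force(): force on a finger pad.
Only numpy, scipy, OpenCV 4.12 (cv2) and the standard library are available. Lean on these libraries where they do the work, as an engineer would, in place of code of your own. Each camera call takes 0.05 s, during which the arm holds its last target. There are 200 camera calls.

## Task

Swing the yellow keeper brace on the bend-check stand out of the ring's way until it seats fully against its black end peg, then run the orange check ring along the bent steel pipe, round the corner and up the rise, until it is right against the red stop collar under the counter box. Leave the ring hanging there and the brace seated, and do not knock the contactor, the solenoid valve or the stop button about.

Things in the scene. Friction and masses are not known exactly. Their poses are not given: they have to be found in the camera images.
- bend_stand: fixed stand carrying the bent steel pipe. Origin on the table; all stand coordinates (mm) are in its axes, z up. Pipe diameter 12; its axis runs home post - bend_start - 90 degree bend - bend_end - rise - rise_top - stop_face. Flat feet 10 high. A thin black rubber peg, diameter 10, top z 112, at (-151, 7) is the end stop of the brace
- pipe_home (a point): point on the pipe's axis at the blue home post's face, stand coordinates (-60, 180, 85); from here the pipe is straight and level towards the stand's -y
- bend_start (a point): on the pipe's axis at (-60, -60, 85): end of the first level length; here the bend begins, 90 degrees in plan, level, radius 40, centre at (-20, -60)
- bend_end (a point): on the pipe's axis at (-20, -100, 85): end of the bend; from here the pipe runs towards the stand's +x, level to x = -10, then rises at about 30 degrees (from x = 0 to 60), rounded at both ends
- rise_top (a point): on the pipe's axis at (70, -100, 120): top of the rise; from here it is level towards the stand's +x to the stop
- stop_face (a point): centre of the face of the red stop collar (diameter 40), on the pipe's axis at (105, -100, 120); axes as the stand's. The ring is home when it touches the collar; its centre is then 10 short of this point along the stand's x
- counter_box (a point): middle of the lower front edge of the grey counter box that overhangs the stop, at (107, -100, 187); the box spans x 107 to 187, y -145 to -55, z 187 to 287, on a blue post behind the collar. Under it a gripper can bring the ring home only if it leans back (body towards the stand's -x) by about 25 to 45 degrees
- check_ring: loose orange plastic ring on the pipe, outer diameter 60, hole about 31, 20 long, about 120 g. Origin at its centre, y axis = axis of the hole (parallel to the stand's y at the start). It starts hanging on the first level length between home post and brace, centre 9 below the pipe's axis. 9 play all round when centred on the pipe; it can lean about 35 degrees to the pipe without jamming
- keeper_brace (a joint): yellow keeper brace about its upright hinge, rad: 0 = straight across the pipe, along the stand's +x, blocking the ring; grows as the arm swings clockwise seen from above, towards the stand's -y; end stop, where the arm seats against the black peg, at 1.95. The hinge is stiff (about 1 N at the knob): the arm stays where it is left
- brace_hinge (a point): point on the brace's hinge axis, at stand coordinates (-122, 50, 100), mid-height of its arm; post diameter 16 below, yellow hub diameter 22 with its screw up to z 117
- brace_knob (a point): grip point on the upright black knob at the end of the brace arm: knob diameter 20, on an axis 90 mm from the hinge axis, from z 96 to z 152 over the table; this point is 15 mm below its top. The yellow arm is 12 wide, 10 thick, from z 95 to z 106
- contactor: bystander: black contactor with two copper posts, 58x50x70 mm, loose and upright inside the bend of the pipe; origin at the centre of its underside
- solenoid_valve: bystander: solenoid valve, pale block with black coil, 46x66x90 mm, loose and upright behind the first length of the pipe; origin at the centre of its underside
- stop_button: bystander: grey box with red mushroom button, 60x60x62 mm, loose on the robot's side of the first length of the pipe; origin at the centre of its underside
- power_pack_top (a point): top of the tall hydraulic power pack (beige tank) that stands fixed to the right of the stand, 400 mm over the table at its highest; it takes about 170x170 mm of the table round this point. The arm must go over or around it to reach the stand from its starting pose
Mind the look-alikes: they are no part of the job. Of the things like the check_ring, leave any that is pink; of the rest the smaller one is meant.

How it is judged:
On the way:
1. the brace is swung out and seated at its end stop (value of joint keeper_brace above 1.86 rad), for 0.2 s.
At the end, for the whole second after the job is handed in: the ring hangs at rest against the stop collar (gap under 7 mm: its centre less than 17 mm short of the collar's face along the stand's x and within 30 mm of that point), and the brace is swung out against its end peg (over 1.86 rad of 1.95) (value of joint keeper_brace above 1.86 rad and x of check_ring in the frame of stop_face above -0.017 m and distance between check_ring and stop_face below 0.03 m and linear speed of check_ring below 0.02 m/s); the robot touches nothing.
It fails at once if a bystander is pushed more than 20 mm or tipped over (distance of any of contactor, solenoid_valve, stop_button from where it was at the start of the episode above 0.02 m or angle between any of contactor, solenoid_valve, stop_button's own z axis and vertical above 0.4 rad).
It also fails if it takes over 61 s, if anything falls off the work surface, if the arm or the gripper's body presses on something with over 40 N, if the wrist force passes 120 N, or if a joint passes its speed limit or range.

## Working session

There is one attempt and no reset: what is moved stays moved. The work goes in short steps, each a Python script; the robot and the scene stay as the last script left them, time stands still between calls to the robot, and variables do not carry over. Pictures are saved under pics/ and viewed, at most 10 in all, crops included, and the job is handed in when it is done.

```bash
mkdir -p pics; python3 - <<'E'
from cell import r,optics
import cv2,numpy as np,pickle
for n in ["scene","top"]:
    d=optics.get_image(n); pickle.dump(d,open(n+".pkl","wb"))
    cv2.imwrite(f"pics/{n}0.png",d["pixels"][:,:,::-1])
    print(n,d["fx"],d["fy"],d["cx"],d["cy"]);print(np.round(d["camera_from_world"],3))
print(r.current_t(),r.finger_overhang,r.current_ee_rot())
E
```

```text
scene 499.11503866406326 499.11503866406326 283.74526403608263 211.06832239142088
[[-0.719 -0.695 -0.016  0.495]
 [-0.515  0.548 -0.658  0.365]
 [ 0.466 -0.465 -0.753  1.114]
 [ 0.     0.     0.     1.   ]]
top 438.5465574745783 438.5465574745783 283.698863777629 213.27162745973254
[[-1.400e-02 -1.000e+00 -1.000e-03  1.460e-01]
 [-9.810e-01  1.400e-02 -1.960e-01  6.020e-01]
 [ 1.960e-01 -2.000e-03 -9.810e-01  1.393e+00]
 [ 0.000e+00  0.000e+00  0.000e+00  1.000e+00]]
0.1 0.022 [ 9.93463464e-01  1.14149294e-01 -2.46829637e-05 -5.32372116e-04]
```

View pics/scene0.png

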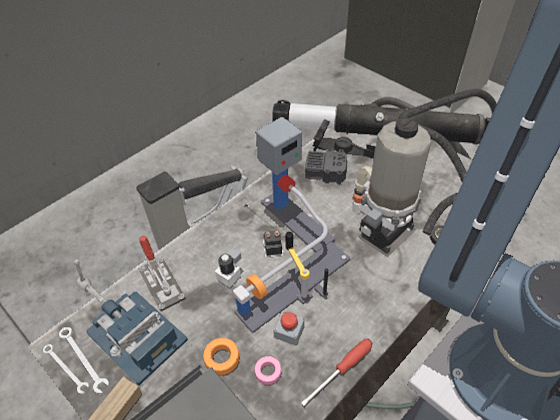

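View pics/top0.png

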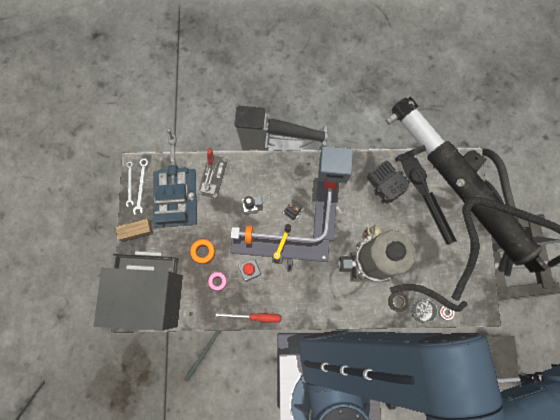

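The stand sits nearly square to the world. In the top view its home post is near (236,233), the ring (249,234), the brace hinge (277,258), the knob (287,228), the bend (325,240), the collar (331,186) and the power pack (390,252). I'll measure these from colour and depth.

```bash
cat > h.py <<'E'
import numpy as np,cv2,pickle
def cloud(d,M=None):
    "world xyz per pixel; M = world_from_camera"
    if M is None: M=np.linalg.inv(d["camera_from_world"])
    z=d["depth"]; v,u=np.indices(z.shape)
    P=np.stack([(u-d["cx"])/d["fx"]*z,(v-d["cy"])/d["fy"]*z,z],-1)@M[:3,:3].T+M[:3,3]
    P[z==0]=np.nan
    return P
def ray(d,u,v,zw,M=None):
    if M is None: M=np.linalg.inv(d["camera_from_world"])
    w=M[:3,:3]@[(u-d["cx"])/d["fx"],(v-d["cy"])/d["fy"],1]
    return M[:3,3]+w*(zw-M[2,3])/w[2]
def hsv(d): return cv2.cvtColor(d["pixels"],cv2.COLOR_RGB2HSV)
E
python3 - <<'E'
from h import *
for n,(a,b,c,e) in {"top":(205,130,420,290),"scene":(200,110,440,350)}.items():
    d=pickle.load(open(n+".pkl","rb"));P=cloud(d);H=hsv(d)
    k=3.6 if n=="top" else 2.5
    cv2.imwrite(f"pics/{n}c.png",cv2.resize(d["pixels"][b:e,a:c,::-1],None,fx=k,fy=k,interpolation=2))
    for nm,lo,hi in [("yellow",(22,150,120),(32,255,255)),("orange",(8,150,120),(20,255,255)),("red",(0,170,100),(6,255,255)),("red2",(174,170,100),(180,255,255)),("pink",(160,60,120),(174,255,255))]:
        m=cv2.inRange(H,lo,hi); N,l,s,cc=cv2.connectedComponentsWithStats(m)
        for i in range(1,N):
            if s[i,4]>12:
                q=P[l==i]; print(n,nm,np.round(cc[i]),s[i],np.round(np.nanmedian(q,0),3),np.round(np.nanpercentile(q,2,axis=0),3),np.round(np.nanpercentile(q,98,axis=0),3))
    # pipe pixels by height
    x,y,z=P[...,0],P[...,1],P[...,2]
    m=(z>.06)&(z<.1)&(H[...,1]<60)&(x>.3)&(x<.7)&(y>-.2)&(y<.3)
    vs,us=np.nonzero(m)
    if n=="top":
        for lo in range(225,345,6):
            s=m&(np.arange(560)[None]>=lo)&(np.arange(560)[None]<lo+6)
            if s.sum(): print(lo,s.sum(),np.round(np.median(P[s],0),4),np.round(P[s].min(0),3),np.round(P[s].max(0),3))
E
```

```text
top yellow [281. 245.] [274 233  13  26  85] [0.493 0.148 0.105] [0.453 0.131 0.098] [0.53  0.17  0.113]
top orange [248. 234.] [245 226   8  18 120] [0.529 0.252 0.099] [0.504 0.241 0.064] [0.558 0.262 0.11 ]
top orange [202. 251.] [190 239  25  25 362] [0.487 0.412 0.025] [0.45  0.374 0.001] [0.525 0.448 0.032]
top red [248. 268.] [244 264  10  10  72] [0.425 0.255 0.061] [0.41  0.242 0.055] [0.438 0.268 0.065]
top red [268. 317.] [255 314  25   8 122] [0.269 0.193 0.027] [0.257 0.157 0.019] [0.277 0.232 0.034]
top pink [217. 281.] [208 272  19  19 195] [0.387 0.361 0.018] [ 0.361  0.333 -0.003] [0.417 0.388 0.026]
231 28 [0.5331 0.294  0.0949] [0.518 0.291 0.09 ] [0.554 0.298 0.1  ]
237 42 [0.5349 0.2844 0.0921] [0.518 0.272 0.078] [0.551 0.29  0.1  ]
243 62 [0.6375 0.2605 0.0825] [0.528 0.253 0.063] [0.661 0.27  0.093]
249 68 [0.6363 0.241  0.0821] [0.525 0.234 0.067] [0.657 0.252 0.094]
255 79 [0.6397 0.2221 0.0745] [0.523 0.214 0.064] [0.661 0.232 0.095]
261 31 [0.5276 0.2051 0.0882] [0.521 0.195 0.063] [0.655 0.212 0.093]
267 21 [0.524  0.1825 0.0885] [0.518 0.176 0.08 ] [0.53
[... 854 characters left out ...]
6 0.17  0.105] [0.451 0.159 0.1  ] [0.465 0.174 0.11 ]
scene orange [257. 286.] [247 275  20  24 247] [0.522 0.259 0.094] [0.504 0.244 0.055] [0.557 0.267 0.106]
scene orange [229. 363.] [213 339  26  36 177] [0.455 0.416 0.022] [0.448 0.375 0.004] [0.506 0.446 0.028]
scene orange [207. 353.] [203 340  13  28  57] [0.518 0.434 0.026] [0.482 0.401 0.021] [0.525 0.453 0.029]
scene orange [220. 352.] [210 344  24  22 183] [0.501 0.408 0.023] [0.463 0.39  0.003] [0.513 0.437 0.029]
scene red [286. 183.] [279 175  16  17 147] [ 0.681 -0.003  0.133] [ 0.67  -0.025  0.113] [0.7   0.01  0.141]
scene pink [267. 370.] [254 356  27  29 429] [0.388 0.364 0.017] [ 0.36   0.331 -0.003] [0.418 0.392 0.022]
```

View pics/topc.png

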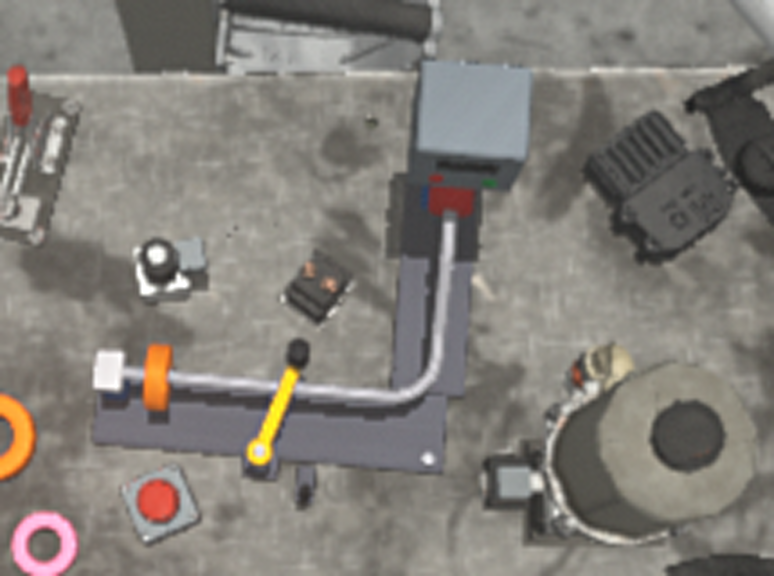

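View pics/scenec.png

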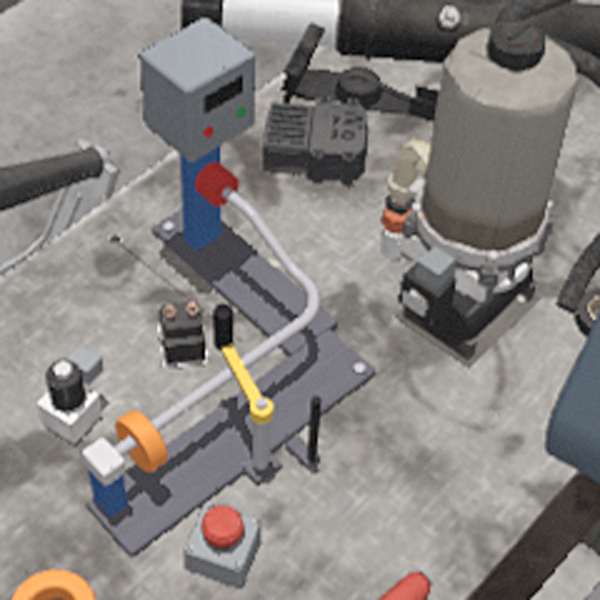

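Both views agree: stand yaw is about -0.1 rad, origin about (0.571, 0.105), and the target ring is the small orange one on the pipe by the home post. Next I'll carry the arm over the power pack and refine from the wrist camera.

```bash
python3 - <<'E'
from h import *
from cell import r,optics
from scipy.spatial.transform import Rotation as R
# power pack extents
P=cloud(pickle.load(open("top.pkl","rb")));x,y,z=P[...,0],P[...,1],P[...,2]
m=(z>.3)&(x>.25)&(x<.6)&(y>-.3)&(y<.0); print("pack",np.nanmin(P[m],0),np.nanmax(P[m],0))
psi=-.105
def down(yaw): return (R.from_euler('z',yaw)*R.from_euler('x',np.pi)).as_quat()
q0=down(psi+np.pi/2)
p=r.current_tool_pos()
a=r.inverse_kinematics([.125,-.536,.56],r.current_ee_rot()); b=r.inverse_kinematics([.47,.13,.54],q0); c=r.inverse_kinematics([.47,.13,.40],q0)
print(a,b,c)
if a is not None and b is not None and c is not None:
    r.set_joints(a); r.set_joints(b); r.set_joints(c)
    T=np.eye(4);T[:3,:3]=R.from_quat(r.current_ee_rot()).as_matrix();T[:3,3]=r.current_tool_pos()
    d=optics.get_image("wrist"); d["M"]=T@d["mount"]; pickle.dump(d,open("w1.pkl","wb")); cv2.imwrite("pics/w1.png",d["pixels"][:,:,::-1])
    print(np.round(d["mount"],3),r.current_t(),T[:3,3],d["fx"])
E
```

```text
pack [ 0.25002995 -0.20477602  0.30020277] [ 0.50044512 -0.0824814   0.776384  ]
[-1.42626223e+00  2.37585835e-01  1.07927176e+00 -1.78387064e-05
  1.82580080e+00 -8.42677301e-02] [ 1.74348273e-01  9.76107671e-02  1.29116966e+00 -4.44089210e-16
  1.75281223e+00  2.79348273e-01] [ 1.74348273e-01  1.17647855e-01  1.58926503e+00 -4.44089210e-16
  1.43467977e+00  2.79348273e-01]
[[ 0.001 -0.961 -0.276  0.069]
 [ 1.     0.001  0.    -0.   ]
 [ 0.    -0.276  0.961 -0.12 ]
 [ 0.     0.     0.     1.   ]] 4.5917 [0.47062037 0.12988402 0.40156067] 371.2106941663614
```

View pics/w1.png

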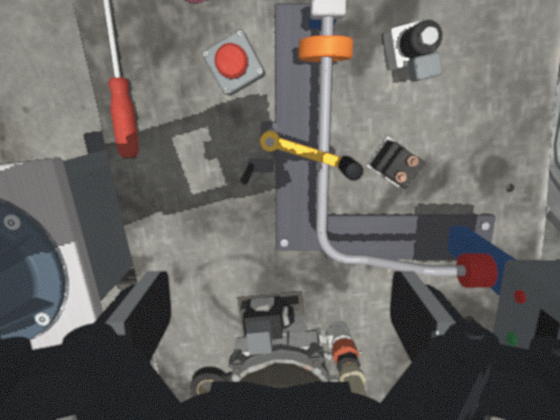

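The wrist view shows the hub at (269,141), the knob at (350,168), the ring at (326,48), leg 1 of the pipe near column 324, leg 2 near row 262 and the collar at about (478,270). The fingers are visible at the bottom. I'll fit the stand pose from this.

```bash
python3 - <<'E'
from h import *
d=pickle.load(open("w1.pkl","rb"));M=d["M"];P=cloud(d,M);H=hsv(d);z=P[...,2]
pts=[]
def mids(rng,axis,lo,hi):
    out=[]
    for i in rng:
        line=(z[i,lo:hi] if axis==0 else z[lo:hi,i]); k=np.nonzero((line>.06)&(line<.1))[0]
        if 3<len(k)<30:
            c=lo+(k.min()+k.max())/2
            out.append(ray(d,c,i,.085,M) if axis==0 else ray(d,i,c,.085,M))
    return np.array(out)
a=np.vstack([mids(range(70,135),0,305,345),mids(range(180,215),0,305,340)]); b=mids(range(365,390),1,240,285)
fa=np.polyfit(a[:,1],a[:,0],1); ra=a[:,0]-np.polyval(fa,a[:,1]); print("leg1 x=",fa,len(a),ra.std())
psi=np.arctan(fa[0])*-1; print("psi",psi,"leg2 mean",b.mean(0) if len(b) else None,len(b))
def comp(lo,hi,box):
    m=cv2.inRange(H,lo,hi); k=np.zeros_like(m);k[box[1]:box[3],box[0]:box[2]]=1; return (m>0)&(k>0)
yl=comp((20,150,120),(34,255,255),(250,120,350,180)); 
vs,us=np.nonzero(yl); s=us<278; u,v=(us[s].min()+us[s].max())/2,(vs[s].min()+vs[s].max())/2
print("hub px",us[s].min(),us[s].max(),vs[s].min(),vs[s].max(),ray(d,269,(vs[s].min()+vs[s].max())/2,.106,M))
kn=(z>.135)&(z<.165); kn[:,:335]=0;kn[:,370:]=0;kn[:150]=0;kn[190:]=0
print("knob",kn.sum(),np.nanmean(P[kn],0),np.nanmin(P[kn],0),np.nanmax(P[kn],0))
o=comp((8,150,120),(20,255,255),(290,30,360,70)); print("ring",np.nanpercentile(P[o],[2,50,98],axis=0))
rd=comp((0,150,60),(6,255,255),(450,245,500,295)); print("collar",np.nanpercentile(P[rd],[2,50,98],axis=0))
pg=(z>.10)&(z<.125);pg[:,:238]=0;pg[:,258:]=0;pg[:158]=0;pg[188:]=0; print("peg",pg.sum(),np.nanmean(P[pg],0))
T=cloud(pickle.load(open("top.pkl","rb")))
for n,(x0,x1,y0,y1) in dict(contactor=(.54,.65,.05,.16),valve=(.58,.7,.19,.3),button=(.37,.48,.2,.31)).items():
    Q=P[(P[...,0]>x0)&(P[...,0]<x1)&(P[...,1]>y0)&(P[...,1]<y1)&(z>.03)&(z<.1)]; print(n,np.round(np.nanpercentile(Q,[1,99],axis=0),3).tolist())
E
```

```text
leg1 x= [0.10369264 0.50845237] 100 0.0002501995185388142
psi -0.10332337816320877 leg2 mean [ 0.57712639 -0.00308603  0.085     ] 19
hub px 261 277 132 150 [0.46177374 0.16149166 0.106     ]
knob 345 [0.54448877 0.12802996 0.14950931] [0.53573959 0.11718783 0.13503144] [0.55488322 0.13685593 0.15370197]
ring [[0.50614005 0.24100066 0.06235696]
 [0.53110444 0.2512566  0.10109338]
 [0.55956467 0.26232523 0.10640366]]
collar [[ 0.67175485 -0.02497569  0.11358681]
 [ 0.68278871 -0.00442984  0.13493332]
 [ 0.70015884  0.00761295  0.14037179]]
peg 76 [0.43024407 0.12277483 0.11027322]
contactor [[0.597, 0.079, 0.032], [0.648, 0.136, 0.071]]
valve [[0.62, 0.211, 0.033], [0.662, 0.275, 0.091]]
button [[0.394, 0.222, 0.031], [0.459, 0.287, 0.063]]
```

```bash
cat >> h.py <<'E'
from scipy.spatial.transform import Rotation as R
PSI=-.1033; ex=np.array([np.cos(PSI),np.sin(PSI),0]); ey=np.array([-np.sin(PSI),np.cos(PSI),0])
O=np.array([.5787,.0996,0]); W=lambda x,y,z: O+ex*x+ey*y+np.array([0,0,z])
def down(yaw): return (R.from_euler('z',yaw)*R.from_euler('x',np.pi)).as_quat()
def wrist(name):
    from cell import r,optics
    T=np.eye(4);T[:3,:3]=R.from_quat(r.current_ee_rot()).as_matrix();T[:3,3]=r.current_tool_pos()
    d=optics.get_image("wrist"); d["M"]=T@d["mount"]; pickle.dump(d,open(name+".pkl","wb")); cv2.imwrite(f"pics/{name}.png",d["pixels"][:,:,::-1]); return d
E
python3 - <<'E'
from h import *
from cell import r
q=down(PSI+np.pi/2); hub=np.array([.4621,.1617])
r.set_gripper(.55,30)
r.move_to([.5445,.1280,.20],q); r.move_linear([.5445,.1280,.142],q,vel=.1)
f0=r.current_contact_force()
r.set_gripper(0,30); print("open",r.current_opening(),r.current_tool_pos(),r.current_contact_force()-f0)
for th in list(np.arange(.45,1.9,.21))+[1.92,1.955,1.98,2.0]:
    a=PSI-th
    r.move_linear([hub[0]+.09*np.cos(a),hub[1]+.09*np.sin(a),.142],q,vel=.12 if th<1.9 else .04)
    f=r.current_contact_force()-f0; print(round(th,2),np.round(f,1))
    if th>1.9 and np.linalg.norm(f[:2])>15: break
p=r.current_tool_pos();v=p[:2]-hub; print("theta est",PSI-np.arctan2(v[1],v[0]),np.linalg.norm(v))
r.set_gripper(.55); r.move_linear([p[0],p[1],.20],q,vel=.2)
r.move_to([.47,.16,.36],q)
d=wrist("w2");P=cloud(d,d["M"]);z=P[...,2]
k=(z>.135)&(z<.165)&(np.hypot(P[...,0]-hub[0],P[...,1]-hub[1])<.13)
c=np.nanmedian(P[k],0);v=c[:2]-hub;print("knob",k.sum(),c,"theta",PSI-np.arctan2(v[1],v[0]),np.linalg.norm(v),r.current_t())
m=cv2.inRange(hsv(d),(8,150,120),(20,255,255))>0; m&=(z>.06)
print("ring",np.nanpercentile(P[m],[2,50,98],axis=0))
E
```

```text
open 0.2238582459751539 [0.54568276 0.12791947 0.14289069] [ 6.29466373 -1.67115584  1.11063975]
0.45 [ 1.6 -1.9  4. ]
0.66 [ 7.5 -8.1  1.8]
0.87 [ 14.7 -18.8  -1.3]
1.08 [  7.7 -21.9   5.2]
1.29 [  1.8 -14.1   9.3]
1.5 [ -1.  -10.2   9. ]
1.71 [-2.  -5.   9.2]
1.92 [ 0.1 -4.3  8.2]
1.96 [ 5.4 -6.1  3.9]
1.98 [ 15.7 -17.4  -6.2]
theta est 1.9484710928663538 0.08974323146886908
knob 410 [0.4220011  0.08548606 0.15060766] theta 1.951833452541102 0.08611901930769666 11.8917
ring [[0.50557471 0.24137952 0.07201878]
 [0.53005042 0.2520561  0.10166313]
 [0.55894453 0.26271306 0.1064213 ]]
```

View pics/w2.png

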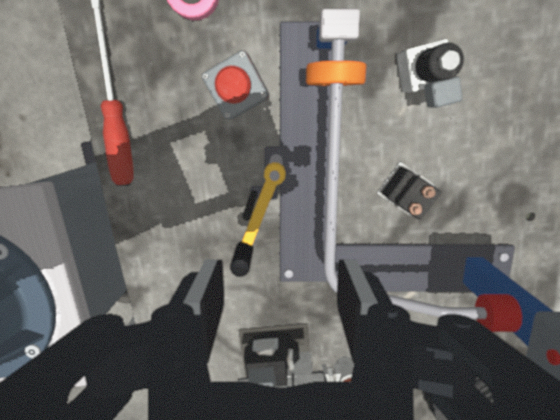

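The brace is seated (knob at (240,262), θ≈1.95) and the ring is unmoved at (336,72). Next I'll check the path's IK and re-check where leg 2 lies.

```bash
cat >> h.py <<'E'
def pose(x,y,z,head,lean,back=.005):
    "ring centre in stand coords, heading in stand axes (deg), lean (deg) -> TCP pos, quat"
    h=np.radians(head); l=np.radians(lean); hd=ex*np.cos(h)+ey*np.sin(h); zh=np.array([0,0,1.])
    tz=np.sin(l)*hd-np.cos(l)*zh; tx=-np.cos(l)*hd-np.sin(l)*zh
    return W(x,y,z)-tz*(back+.003), R.from_matrix(np.c_[tx,np.cross(tz,tx),tz]).as_quat()
L0=27
def path(y0):
    p=[(-.060,y0,.084,-90,L0,.03)]+[(-.058,y,.085,-90,L0,.09) for y in np.arange(y0-.03,-.04,-.03)]+[(-.060,-.06,.085,-90,L0,.08)]
    for a in range(15,91,15):
        t=np.radians(a); p.append((-.02-.04*np.cos(t),-.06-.04*np.sin(t),.085,-90+a,L0,.03))
    for x,z,dl in [(-.01,.085,0),(0,.0865,8),(.01,.091,16),(.03,.1025,19),(.05,.114,17),(.06,.1185,10),(.07,.120,4),(.08,.120,2)]: p.append((x,-.1,z,0,L0+dl,.035))
    return p
E
python3 - <<'E'
from h import *
from cell import r
d=pickle.load(open("w2.pkl","rb"));M=d["M"];P=cloud(d,M)
c=np.array([.5340,.252,0])-O; y0=c@ey; print("ring stand",c@ex,y0)
J=[r.inverse_kinematics(*pose(*p[:5])) for p in path(y0)+[(.095,-.1,.12,0,L0+4,0)]]
for j in J[::3]+[J[-1]]: print(None if j is None else np.round(j,2))
print([i for i,j in enumerate(J) if j is None])
a=pose(-.06,y0,.076,-90,L0,.1);print(r.inverse_kinematics(*a))
for u in (370,385,400,420):
    k=np.nonzero((P[270:330,u,2]>.06)&(P[270:330,u,2]<.13))[0]+270
    if len(k):
        zt=np.nanmax(P[k,u,2]); q=ray(d,u,k.mean(),zt-.006,M)-O; print(u,len(k),"stand",q@ex,q@ey,zt)
rd=cv2.inRange(hsv(d),(0,150,60),(6,255,255))>0; rd[:280]=0;rd[340:]=0;rd[:,520:]=0
q=P[rd]-O;print("collar",np.nanpercentile(np.c_[q@ex,q@ey,q[:,2]],[2,50,98],axis=0))
E
```

```text
ring stand -0.06017665405207824 0.14697829876242444
[ 0.52  0.76  1.48 -0.4   1.22  0.82]
[ 0.4   0.69  1.63 -0.46  1.11  0.77]
[ 0.25  0.63  1.75 -0.53  1.01  0.7 ]
[ 0.17  0.53  1.95 -0.76  0.69  0.36]
[-0.    0.47  2.08 -0.82  0.22 -0.43]
None
[-0.08  0.51  2.05  3.24  0.19  1.49]
[-0.08  0.53  1.83 -0.04  0.27 -1.51]
[-0.08  0.55  1.81 -0.05  0.24 -1.5 ]
[15, 19]
[ 0.57022027  0.71044042  1.35570322 -0.36867013  1.39550782  0.79765992]
400 9 stand 0.021226802976234978 -0.09890946648993176 0.10411814309737327
420 11 stand 0.040629612117279446 -0.09949745222676826 0.11396389890944703
collar [[ 0.10485619 -0.11121889  0.1090188 ]
 [ 0.11490158 -0.09134617  0.1346864 ]
 [ 0.13140049 -0.08021841  0.14029407]]
```

The stand pose checks out (leg 2 and the collar match within 1 mm). J5 nears its limit at large leans, so I'll grip with a smaller lean and check the IK again.

```bash
cat >> h.py <<'E'
L0=16
def path(y0):
    p=[(-.060,y0,.084,-90,L0,.03)]+[(-.058,y,.085,-90,L0,.09) for y in np.arange(y0-.03,-.04,-.03)]+[(-.060,-.06,.085,-90,L0,.08)]
    for a in range(15,91,15):
        t=np.radians(a); p.append((-.02-.04*np.cos(t),-.06-.04*np.sin(t),.085,-90+a,L0,.03))
    for x,z,l in [(-.01,.085,18),(0,.0865,22),(.01,.091,27),(.02,.0967,30),(.035,.1054,31),(.05,.114,32),(.06,.1185,31),(.07,.120,30),(.08,.120,29)]: p.append((x,-.1,z,0,l,.03))
    return p
E
python3 - <<'E'
from h import *
from cell import r
pp=path(.147)+[(.095,-.1,.12,0,29,0)]
for p in pp: 
    j=r.inverse_kinematics(*pose(*p[:5])); print(np.round(p[:5],3),None if j is None else np.round(j,2))
E
```

```text
[-6.00e-02  1.47e-01  8.40e-02 -9.00e+01  1.60e+01] [ 0.46  0.7   1.55 -0.27  1.06  0.72]
[-5.80e-02  1.17e-01  8.50e-02 -9.00e+01  1.60e+01] [ 0.42  0.67  1.6  -0.28  1.03  0.69]
[-5.8e-02  8.7e-02  8.5e-02 -9.0e+01  1.6e+01] [ 0.37  0.65  1.65 -0.3   1.    0.66]
[-5.8e-02  5.7e-02  8.5e-02 -9.0e+01  1.6e+01] [ 0.33  0.63  1.69 -0.31  0.97  0.63]
[-5.8e-02  2.7e-02  8.5e-02 -9.0e+01  1.6e+01] [ 0.28  0.61  1.73 -0.32  0.94  0.59]
[-5.8e-02 -3.0e-03  8.5e-02 -9.0e+01  1.6e+01] [ 0.23  0.59  1.76 -0.34  0.91  0.56]
[-5.8e-02 -3.3e-02  8.5e-02 -9.0e+01  1.6e+01] [ 0.18  0.57  1.79 -0.35  0.88  0.52]
[-6.0e-02 -6.0e-02  8.5e-02 -9.0e+01  1.6e+01] [ 0.13  0.56  1.82 -0.36  0.86  0.48]
[-5.9e-02 -7.0e-02  8.5e-02 -7.5e+01  1.6e+01] [ 0.11  0.53  1.87 -0.41  0.76  0.26]
[-5.5e-02 -8.0e-02  8.5e-02 -6.0e+01  1.6e+01] [ 0.09  0.51  1.92 -0.43  0.67  0.  ]
[ -0.048  -0.088   0.085 -45.     16.   ] [ 0.05  0.49  1.95 -0.42  0.57 -0.29]
[ -0.04   -0.095   0.085 -30.     16.   ] [ 0.01  0.48  1.97 -0.36  0.49 -0.64]
[ -0.03   -0.099   0.085 -15.     16.   ] [-0.04  0.48  1.97 -0.21  0.43 -1.06]
[-0.02  -0.1    0.085  0.    16.   ] [-0.08  0.49  1.96 -0.02  0.41 -1.53]
[-1.0e-02 -1.0e-01  8.5e-02  0.0e+00  1.8e+01] [-0.08  0.5   1.96 -0.02  0.38 -1.53]
[ 0.    -0.1    0.086  0.    22.   ] [-0.08  0.5   1.97 -0.03  0.29 -1.51]
[ 1.0e-02 -1.0e-01  9.1e-02  0.0e+00  2.7e+01] [-0.08  0.49  2.   -0.07  0.18 -1.48]
[ 2.0e-02 -1.0e-01  9.7e-02  0.0e+00  3.0e+01] [-0.08  0.49  2.   -0.11  0.12 -1.44]
[ 0.035 -0.1    0.105  0.    31.   ] [-0.08  0.49  1.97 -0.1   0.13 -1.45]
[ 0.05  -0.1    0.114  0.    32.   ] [-0.08  0.5   1.94 -0.09  0.14 -1.46]
[ 0.06  -0.1    0.118  0.    31.   ] [-0.08  0.5   1.91 -0.07  0.19 -1.48]
[ 0.07 -0.1   0.12  0.   30.  ] [-0.08  0.51  1.87 -0.05  0.24 -1.5 ]
[ 0.08 -0.1   0.12  0.   29.  ] [-0.08  0.53  1.83 -0.04  0.27 -1.51]
[ 0.095 -0.1    0.12   0.    29.   ] [-0.08  0.55  1.79 -0.04  0.29 -1.51]
```

```bash
python3 - <<'E'
from h import *
A=[cloud(pickle.load(open(n+".pkl","rb"))).reshape(-1,3) for n in("scene","top")]
for n,P in zip(("scene","top"),A):
  for z0,z1 in((.15,.2),(.2,.25),(.25,.3),(.3,.35),(.35,.42)):
    m=(P[:,2]>z0)&(P[:,2]<z1)&(P[:,0]>.33)&(P[:,0]<.62)&(P[:,1]>-.28)&(P[:,1]<-.03);Q=P[m]
    print(n,z0,m.sum(),[ (round(x,2),round(float(np.percentile(s[:,1],98)),3)) for x in np.arange(.36,.6,.03) if len(s:=Q[abs(Q[:,0]-x)<.015])>3])
E
```

```text
scene 0.15 1211 [(np.float64(0.39), -0.091), (np.float64(0.42), -0.035), (np.float64(0.45), -0.036), (np.float64(0.48), -0.083), (np.float64(0.51), -0.112), (np.float64(0.54), -0.122)]
scene 0.2 760 [(np.float64(0.39), -0.097), (np.float64(0.42), -0.083), (np.float64(0.45), -0.08), (np.float64(0.48), -0.087), (np.float64(0.51), -0.118)]
scene 0.25 826 [(np.float64(0.39), -0.097), (np.float64(0.42), -0.083), (np.float64(0.45), -0.081), (np.float64(0.48), -0.089), (np.float64(0.51), -0.116)]
scene 0.3 1531 [(np.float64(0.39), -0.098), (np.float64(0.42), -0.084), (np.float64(0.45), -0.082), (np.float64(0.48), -0.091), (np.float64(0.51), -0.117)]
scene 0.35 665 [(np.float64(0.39), -0.118), (np.float64(0.42), -0.107), (np.float64(0.45), -0.106), (np.float64(0.48), -0.118)]
top 0.15 443 [(np.float64(0.36), -0.139), (np.float64(0.39), -0.091), (np.float64(0.42), -0.037), (np.float64(0.45), -0.037), (np.float64(0.48), -0.085), (np.float64(0.51), -0.115), (np.float64(0.54), -0.125)]
top 0.2 163 [(np.float64(0.39), -0.097), (np.float64(0.42), -0.085), (np.float64(0.45), -0.082), (np.float64(0.48), -0.09), (np.float64(0.51), -0.125)]
top 0.25 143 [(np.float64(0.39), -0.098), (np.float64(0.42), -0.085), (np.float64(0.45), -0.083), (np.float64(0.48), -0.092)]
top 0.3 1107 [(np.float64(0.39), -0.1), (np.float64(0.42), -0.085), (np.float64(0.45), -0.084), (np.float64(0.48), -0.096), (np.float64(0.51), -0.132)]
top 0.35 622 [(np.float64(0.39), -0.116), (np.float64(0.42), -0.109), (np.float64(0.45), -0.105), (np.float64(0.48), -0.123)]
```

The arm clears the tank by about 25 mm, so I'll grasp the ring.

```bash
python3 - <<'E'
from h import *
from cell import r
y0=.147
r.set_gripper(.9,35)
a,q=pose(-.060,y0,.076,-90,L0,.09); r.move_to(a,q)
b,_=pose(-.060,y0,.076,-90,L0); 
f0=r.current_contact_force(); r.move_linear(b,q,vel=.1); print("down",np.round(r.current_contact_force()-f0,1))
r.set_gripper(0,35); print("open",r.current_opening(),r.current_finger_force(),np.round(r.current_contact_force()-f0,1))
for p in path(y0)[:4]:
    r.move_linear(*pose(*p[:5]),vel=p[5]); print(np.round(p[:3],3),np.round(r.current_contact_force()-f0,1),round(r.current_opening(),3))
d=wrist("w3");print(r.current_t())
E
```

```text
down [-0.4  2.  -1.7]
open 0.6409701271839159 36.73874142004479 [-1.3  1.5  5. ]
[-0.06   0.147  0.084] [-1.2  1.4 -2.9] 0.641
[-0.058  0.117  0.085] [-0.4  1.5 -2.3] 0.639
[-0.058  0.087  0.085] [ 0.2  0.9 -2.2] 0.644
[-0.058  0.057  0.085] [-0.3  2.4 -2.3] 0.643
16.4667
```

View pics/w3.png

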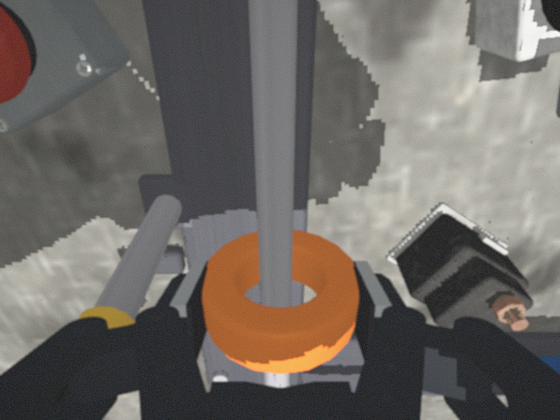

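The ring is held at (281,300) with the pipe through its hole, and the hub at (105,318) is clear of the left finger. Continuing round the bend and up, stopping on any force or slip.

```bash
python3 - <<'E'
from h import *
from cell import r
f0=np.array([0,1.5,-2.3])
base=r.current_contact_force()
for i,p in enumerate(path(.147)[4:17]):
    r.move_linear(*pose(*p[:5]),vel=p[5]); f=r.current_contact_force()-base; o=r.current_opening()
    print(i+4,np.round(p[:3],3),np.round(f,1),round(o,3))
    if np.linalg.norm(f)>18 or o<.58: print("stop");break
wrist("w4");print(r.current_t())
E
```

```text
4 [-0.058  0.027  0.085] [0.9 0.6 0.4] 0.643
5 [-0.058 -0.003  0.085] [ 0.6 -0.4  0.4] 0.641
6 [-0.058 -0.033  0.085] [-0.7  0.  -0.6] 0.64
7 [-0.06  -0.06   0.085] [-0.4 -0.4  1. ] 0.645
8 [-0.059 -0.07   0.085] [-0.2 -0.2  1.5] 0.641
9 [-0.055 -0.08   0.085] [0.2 0.4 0.5] 0.641
10 [-0.048 -0.088  0.085] [0.5 0.4 0.5] 0.641
11 [-0.04  -0.095  0.085] [0.2 0.1 1.3] 0.646
12 [-0.03  -0.099  0.085] [0.4 0.1 0.5] 0.644
13 [-0.02  -0.1    0.085] [ 0.1 -0.1  0.8] 0.64
14 [-0.01  -0.1    0.085] [-0.1 -0.8  1. ] 0.642
15 [ 0.    -0.1    0.086] [-0.6 -0.3  1. ] 0.645
16 [ 0.01  -0.1    0.091] [-0.4 -0.6  0.4] 0.646
22.9333
```

View pics/w4.png

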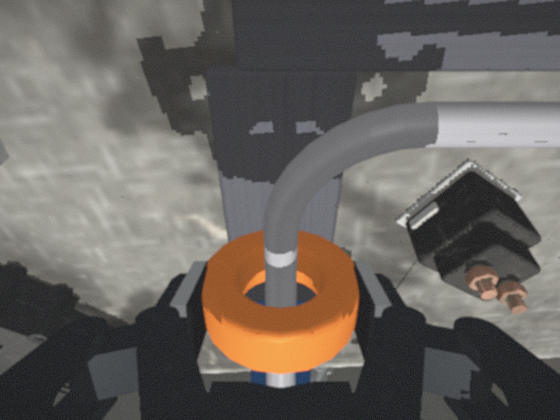

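The ring is round the corner with the pipe centred in its hole (at about (281,290)), and no contact forces. Next, up the rise and against the collar.

```bash
python3 - <<'E'
from h import *
from cell import r
base=r.current_contact_force()
ok=True
for p in path(.147)[17:]:
    r.move_linear(*pose(*p[:5]),vel=p[5]); f=r.current_contact_force()-base
    print(np.round(p[:3],3),np.round(f,1),round(r.current_opening(),3))
    if np.linalg.norm(f)>18: ok=False;print("stop");break
if ok:
    base=r.current_contact_force()
    for x in np.arange(.083,.101,.002):
        r.move_linear(*pose(x,-.1,.120,0,28),vel=.03); f=r.current_contact_force()-base; print(round(x,3),np.round(f,1))
        if f@ex<-8: break
wrist("w5");print(r.current_t())
E
```

```text
[ 0.02  -0.1    0.097] [-1.1  0.1  0.5] 0.64
[ 0.035 -0.1    0.105] [-0.2  0.2  0.8] 0.641
[ 0.05  -0.1    0.114] [-0.2 -0.2  0. ] 0.641
[ 0.06  -0.1    0.118] [-0.3 -0.4 -0.4] 0.643
[ 0.07 -0.1   0.12] [-0.7  0.6  0.8] 0.642
[ 0.08 -0.1   0.12] [-0.3 -0.2  0.3] 0.633
0.083 [-0.1 -0.7  0.1]
0.085 [-0.  -1.1  0.7]
0.087 [-0.   0.5  0.6]
0.089 [ 0.2  0.1 -0. ]
0.091 [ 0.  -0.8 -0.2]
0.093 [-4.3  1.2  0.3]
0.095 [-12.6   1.    3.3]
28.1917
```

```bash
python3 - <<'E'
from h import *
from cell import r
r.move_linear(*pose(.096,-.1,.118,0,26),vel=.03); print(np.round(r.current_contact_force(),1))
r.set_gripper(.85); r.sleep(.3)
a,q=pose(.096,-.1,.118,0,26,.085); r.move_linear(a,q,vel=.12); r.sleep(.2)
d=wrist("w6");P=cloud(d,d["M"])-O; m=cv2.inRange(hsv(d),(6,150,100),(20,255,255))>0
q=P[m];print(m.sum(),np.round(np.nanpercentile(np.c_[q@ex,q@ey,q[:,2]],[2,25,50,75,98],axis=0),4),r.current_t(),np.round(r.current_contact_force(),1))
E
```

```text
[-12.6   2.3   0.7]
6010 [[-0.011  -0.2233  0.0877]
 [ 0.0798 -0.1153  0.1055]
 [ 0.0823 -0.1005  0.128 ]
 [ 0.0878 -0.0861  0.1364]
 [ 0.0981 -0.0744  0.1408]] 30.125 [-0.   0.   0.6]
```

View pics/w6.png

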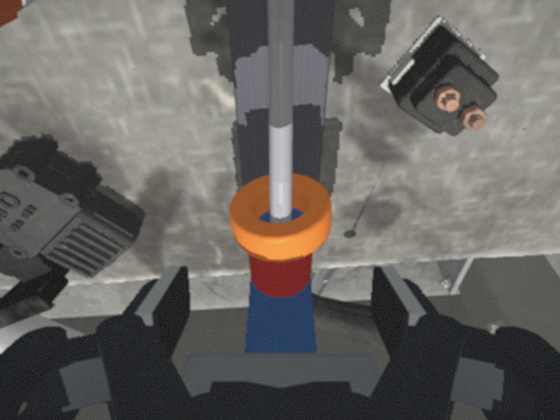

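The ring hangs by the collar with its rear face near x≈80 mm, so it's about in but close to the tolerance. I'll regrip it now that it hangs level, nudge it home and measure again.

```bash
cat > m.py <<'E'
from h import *
def ringm(d):
    P=cloud(d,d["M"])-O; H=hsv(d); P=np.stack([P@ex,P@ey,P[...,2]],-1)
    m=(cv2.inRange(H,(6,150,60),(20,255,255))>0)&(P[...,0]>.06)&(P[...,0]<.12)&(abs(P[...,1]+.1)<.04); q=P[m]
    for a in np.arange(.082,.142,.008):
        s=q[(q[:,2]>=a)&(q[:,2]<a+.008)]
        if len(s)>10: print("z%.3f n%d x %s y %s"%(a,len(s),np.round(np.percentile(s[:,0],[3,50,97]),4),np.round(np.percentile(s[:,1],[3,97]),4)))
    rd=((cv2.inRange(H,(0,150,40),(5,255,255))|cv2.inRange(H,(175,150,40),(180,255,255)))>0)&(P[...,0]>.08)&(P[...,0]<.15)&(abs(P[...,1]+.1)<.04)
    print("collar x",np.round(np.percentile(P[rd][:,0],[1,5,50,99]),4))
E
python3 - <<'E'
from m import *
from cell import r
print("before");ringm(pickle.load(open("w6.pkl","rb")))
r.move_linear(*pose(.091,-.1,.111,0,27,.001),vel=.1); print(np.round(r.current_contact_force(),1))
r.set_gripper(0,35); print(r.current_opening(),np.round(r.current_contact_force(),1))
b=r.current_contact_force()
for x in np.arange(.092,.102,.002):
    r.move_linear(*pose(x,-.1,.113,0,27,.001),vel=.03); f=r.current_contact_force()-b; print(round(x,3),np.round(f,1))
    if f@ex<-12: break
r.set_gripper(.85); r.sleep(.3)
r.move_linear(*pose(x,-.1,.113,0,27,.085),vel=.12); r.sleep(.2)
print("after"); ringm(wrist("w7")); print(r.current_t())
E
```

```text
before
z0.082 n86 x [0.0787 0.0808 0.0823] y [-0.1165 -0.086 ]
z0.090 n494 x [0.0781 0.0815 0.0953] y [-0.1218 -0.08  ]
z0.098 n821 x [0.0777 0.083  0.0967] y [-0.1253 -0.0765]
z0.106 n446 x [0.0773 0.0821 0.0906] y [-0.1283 -0.0737]
z0.114 n464 x [0.0774 0.081  0.0848] y [-0.1285 -0.0727]
z0.122 n839 x [0.0778 0.0816 0.0958] y [-0.1267 -0.0737]
z0.130 n1555 x [0.0786 0.0821 0.1044] y [-0.1214 -0.0788]
z0.138 n1142 x [0.0801 0.0879 0.0978] y [-0.1118 -0.0885]
collar x [0.1042 0.1049 0.1161 0.1325]
[ 0.1 -0.1 -0.6]
0.6519783113351159 [-4.1 -0.6  6.5]
0.092 [ 4.4  0.1 -8.3]
0.094 [ 3.3  0.7 -7.7]
0.096 [-5.6  2.1 -3.7]
0.098 [-8.6  3.6 -3.2]
0.1 [-11.8   3.5  -0.7]
after
z0.082 n96 x [0.084  0.0848 0.0856] y [-0.117  -0.0851]
z0.090 n538 x [0.084  0.0849 0.1003] y [-0.1214 -0.0796]
z0.098 n835 x [0.084  0.0863 0.1004] y [-0.125  -0.0762]
z0.106 n488 x [0.0838 0.0848 0.0942] y [-0.1282 -0.0735]
z0.114 n476 x [0.0839 0.0848 0.0871] y [-0.1283 -0.0731]
z0.122 n899 x [0.0839 0.085  0.099 ] y [-0.1269 -0.0743]
z0.130 n1609 x [0.0839 0.0859 0.102 ] y [-0.1217 -0.0792]
z0.138 n1097 x [0.0846 0.0924 0.1027] y [-0.1114 -0.0894]
collar x [0.1047 0.1066 0.1183 0.1324]
34.4167
```

The ring is now square and flush: rear face at 85 mm, centre at 95 mm. One last numeric check of the brace, then I'll hand in.

```bash
python3 - <<'E'
from h import *
from cell import r,optics
hub=np.array([.4621,.1617])
for n in("scene","top"):
    d=optics.get_image(n);P=cloud(d);z=P[...,2]
    k=(cv2.inRange(hsv(d),(20,150,100),(34,255,255))>0)&(z>.09)&(z<.12)
    rr=np.hypot(P[...,0]-hub[0],P[...,1]-hub[1]);k&=(rr>.03)&(rr<.09)
    if k.sum()>3: v=np.nanmedian(P[k],0)[:2]-hub; print(n,k.sum(),"theta",PSI-np.arctan2(v[1],v[0]))
print(r.current_t(),np.round(r.current_contact_force(),1)); print(r.hand_in())
E
```

```text
scene 25 theta 2.0537110943511445
top 57 theta 1.9780519059989707
34.5167 [ 0.1  0.2 -0.6]
the job is handed in; nothing more can be done
None
```

I handed the job in at 34.5 s: the ring hangs flush against the red collar (centre about 10 mm short of its face) and the brace is seated at about 1.95 rad. The fingers are clear of everything. I never came near the contactor, valve or button, though I did not re-measure them at the end; no verdict came back.

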